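# Blow down the bench air line and reset the throttle wheel

## Task

Blow down the bench air line: pull the sprung drain lever through its whole stroke, then ease it slowly back home under control, taking two seconds or more, never letting it snap. After that, wind the handwheel of the valve clockwise until it is closed against its stop and back it off exactly two full turns. The job finishes with the gripper still holding the wheel's black handle at that setting, without letting go; leave the other things on the bench where they are.

Things in the scene. Friction and masses are not known exactly. Their poses are not given: they have to be found in the camera images.
- drain: Drain block of the lever, fixed to the bench: dark steel foot plate 100 x 90 mm, aluminium block and two cheeks to 100 mm high, brass elbow at the back. Origin at the centre of its underside on the bench. Its x axis is level and points away from the pull: the lever is pulled towards its -x (roughly towards the robot). It stands on either side, left or right of the valve.
- pivot (a point): Pivot axis of the lever, 80 mm above the bench at the middle of the drain block; the axis runs along the block's y.
- lever (a joint): Lever angle in rad. 0 = home, against its stop, where the lever leans 0.38 rad from upright towards the block's +x; grows as it is pulled towards the block's -x; end stop (full stroke) at 0.95. A spring always drives it home: at the bar it pulls about 4 N at home and 12 N at full stroke; it snaps back if let go.
- bar (a point): Middle of the lever's crossbar: a level round bar along the block's y, with a black rubber sleeve 20 mm in diameter and 100 mm long that turns freely about the bar; centred on a 12 mm steel lever arm that joins it from below. 150 mm from the pivot, so about 219 mm above the bench at home; clear space above and before and behind it.
- valve: Brass valve body, fixed to the bench: round, foot 84 mm in diameter, with a pipe running to its +x and down into the bench. Origin at the centre of its underside. The stem is vertical.
- hub (a point): Centre of the handwheel, on the vertical stem axis, at the height of the rim's middle, 100 mm above the bench. The grey wheel's rim has a 55 mm centre radius and is 12 mm thick (top at 106 mm); the hub's top is at 110 mm.
- wheel (a joint): Wheel angle in rad, counts whole turns. 0 = closed against its hard stop; grows as it opens, counter-clockwise seen from above; two turns open is 12.57; it can open to five turns (31.4). At 0 the handle lies on the valve body's +x side. It turns stiffly, about 5 N at the handle, and stays where it is left.
- handle: Black upright round handle standing on the wheel's rim, 55 mm from the stem axis: 24 mm in diameter, 45 mm tall, from 108 to 153 mm above the bench. It spins freely about its own vertical axis, so a gripper can hold it at a constant yaw while carrying it round. Origin at its lower end.
- handle_mid (a point): Point on the axis of the black handle, 136 mm above the bench: where to hold it.
- tape: Bystander: roll of masking tape lying flat, 90 mm across, 24 mm high. Origin under its centre.
- offcut: Bystander: wood offcut 110 x 45 x 20 mm lying flat.
- screwdriver: Bystander: screwdriver lying on the bench.
- glue: Bystander: white glue bottle, 56 mm across, 160 mm tall.
- jar: Bystander: clear jar, 66 mm across, 75 mm tall.
- hammer: Bystander: hammer lying on the bench.
- wrench: Bystander: wrench lying on the bench.
Mind the look-alikes: they are no part of the job. What is shaped like the valve but blue or red is not meant. What is shaped like the drain but green is not meant.

How it is judged:
On the way, in this order (a step that is already met when the one before it is completed fails the run):
1. the lever is pulled through its stroke, to within 0.07 rad of its end stop (value of joint lever above 0.88 rad), for 0.1 s.
2. the lever is back home (within 0.06 rad) (value of joint lever below 0.06 rad), for 0.2 s.
3. the wheel is closed against its stop (within 0.09 rad) (value of joint wheel below 0.09 rad), for 0.2 s.
At the end, for the whole second after the job is handed in: The wheel stands still two turns open from its stop (12.57 rad, within 0.25 rad), the fingers still hold the black handle (contact of over 2 N, grasp point within 35 mm of the handle's middle), the lever is home (within 0.06 rad), and every bystander is within 30 mm of where it began (value of joint wheel between 12.316 and 12.816 rad and velocity of joint wheel between -0.1 and 0.1 rad/s and contact force between the fingers and handle above 2 N and distance between the grasp point and handle_mid below 0.035 m and value of joint lever below 0.06 rad and distance of each of tape, offcut, screwdriver, glue, jar, hammer, wrench from where it was at the start of the episode below 0.03 m); the arm keeps its last pose, push and grip.
It fails at once if the lever flies back towards home faster than 1.3 rad/s (velocity of joint lever below -1.3 rad/s).
It fails at once if a bystander is pushed more than 30 mm or the tall glue bottle is tipped (distance of any of tape, offcut, screwdriver, glue, jar, hammer, wrench from where it was at the start of the episode above 0.03 m or angle between glue's own z axis and vertical above 0.5 rad).
It also fails if it takes over 72 s, if anything falls off the work surface, if the arm or the gripper's body presses on something with over 40 N, if the wrist force passes 120 N, or if a joint passes its speed limit or range.

## Robot

A 7-joint arm with a two-finger parallel gripper is mounted at the origin on the work surface. World frame = base frame: x ahead of the robot, y to its left, z up, the work surface at z = 0. Lengths are in m, angles in rad, forces in N, time in s.
With the tool pointing down it reaches from about 0.4 to 0.925 m from the base axis. Payload 4.1 kg.
Tool frame: the origin (TCP) lies midway between the tips of the shut fingers; the grasp point (between the pads) lies env.grip_point_offset behind it (env.grip_point_offset is the distance from the TCP to the grasp point, in m); z points along the fingers, y is the direction in which the jaws open and shut (so a half turn about z gives the same grasp; the last joint's range is limited). The gripper opens to 85 mm and grips with 20 to 120 N. Pads are 22 mm wide; open, the fingers measure 114 mm over their backs; the gripper's body (76 mm by 85 mm) begins 54 mm behind the grasp point. The pads swing forward as they close: fully open they stand 13 mm farther back than shut.
Start: joints at [-1.204, 0.398, 0.045, 1.537, -0.019, 1.207, -0.051], TCP at [0.292, 0.581, 0.231] pointing down, gripper open.
Joint ranges: [-2.82, 2.82], [-0.49, 2.23], [-1.37, 1.46], [0, 2.46], [-1.36, 4.5], [0.23, 2], [-2.94, 2.94]. Speed limits (rad/s): [2.57, 2.57, 3.14, 3.14, 3.14, 3.14, 3.14].

## Interface

Orientations are given as a unit quaternion [x, y, z, w].
In Python, from workcell import env, viewer, order gives the robot as it stands.
- The arm moves only by the shell command python3 -m pendant 'ROWS'. ROWS is JSON, a list of rows, each a list of 7 numbers: the turn, a rotation vector about the tool's x, y, z in degrees, then the shift along the tool's x, y, z in mm, then the finger opening in mm, from 0 to 85.4. In form: [[wx, wy, wz, tx, ty, tz, grip], ...]. A call has 1 to 5 rows; each row shifts and turns the commanded pose from where the row before left it, along the tool's axes as they then stand; what a row does not reach is not made up. A row lasts 1/10 s, in which the tool goes at most 50 mm and 8.59 degrees, less where a joint would pass 70% of its speed; a pose out of reach is approached as far as the arm can. A call is refused whole if a number of a shift passes 50 or a number of a turn 8.59, either way. A call with a gripper value outside its range is refused whole. The fingers move at their own pace and stop on an object; the grip force is fixed at half the most. Time passes only in rows, so rows that do not move let the fingers close. It gives the time, the measured TCP pose, the force and the opening at its end, in the units of the state.
- env.state(): the state, without advancing time (a new reading comes with each control period).
- viewer.camera(name): name is "side" or "top" or "wrist"; returns the picture (400x640x3 uint8, red, green, blue); there is no depth.
- viewer.calibration(name): a dict with "K" (3x3 intrinsics, pixels), "k1" (the pictures are not rectified: a ray, as slopes to the right and down, at radius r is drawn at 1 + k1 r^2 times it, then the intrinsics apply), "world_to_cam" (4x4, takes a point from world to camera coordinates). Camera axes: x right, y down, z forward; pixel columns grow to the right and rows downward; lengths in m; the calibration is good to about 2 mm. A picture is of the moment at which its call begins: read the wrist's pose just before it. calibration takes no time and is no camera call; for the wrist camera it gives the pose at the moment of the call.
- order.hand_in(): hands the job in, once; it reports no verdict.
The state is a dict: "time_s": time; "qpos": joint angles; "qvel": joint speeds; "joint_torque": joint torques, N m; "tcp_pos": TCP position; "ee_rot": TCP orientation; "force": force on the tool from outside, world axes, zero at the start; "wrist_torque": the same for the moment, N m; "width": opening from 0.0 (shut) to 1.0 (fully open).
Only numpy, scipy, OpenCV 4.12 (cv2) and the standard library are available. Lean on these libraries where they do the work, as an engineer would, in place of code of your own. Each camera call takes 0.05 s, during which the arm holds its last target.

## Working session

There is one attempt and no reset: what is moved stays moved. The work goes in short steps, Python scripts to look and compute and a shell command to move; the robot and the scene stay as the last step left them, time stands still between calls to the robot, and variables do not carry over. Pictures are saved under pics/ and viewed, and the job is handed in when it is done.

```bash
ls; mkdir -p pics; python3 - <<'E'
from workcell import env, viewer, order
import cv2, numpy as np
print(env.grip_point_offset)
s=env.state()
for k,v in s.items(): print(k,np.round(v,4))
for n in ["side","top","wrist"]:
    c=viewer.calibration(n); print(n,np.round(c["K"],2).tolist(),c["k1"],np.round(c["world_to_cam"],4).tolist())
    cv2.imwrite(f"pics/{n}0.png",viewer.camera(n)[:,:,::-1])
E
```

```text
pics
0.0187
time_s 0.0
qpos [-1.204   0.3992  0.045   1.5379 -0.0187  1.2069 -0.0508]
qvel [ 0.0005  0.0003  0.0012 -0.0007 -0.0015 -0.0003 -0.0003]
joint_torque [-2.00000e-04 -4.75113e+01  1.36420e+00 -2.54230e+01  1.15000e-02
  9.20000e-03 -0.00000e+00]
tcp_pos [0.2916 0.5802 0.2302]
ee_rot [ 2.308e-01  9.730e-01 -1.000e-03 -2.000e-04]
force [ 0.3603 -0.6584  0.0873]
wrist_torque [-0.0475  0.0661 -0.0145]
width 0.9996
side [[455.82, 0.0, 315.32], [0.0, 455.82, 195.79], [0.0, 0.0, 1.0]] -0.017946259286352642 [[0.9787, -0.2046, 0.0173, -0.4055], [-0.1047, -0.57, -0.8149, 0.1667], [0.1766, 0.7958, -0.5793, 1.1606], [0.0, 0.0, 0.0, 1.0]]
top [[459.89, 0.0, 318.86], [0.0, 459.89, 199.43], [0.0, 0.0, 1.0]] 0.024112947966775322 [[0.0105, -0.9999, -0.0016, -0.001], [-0.986, -0.0101, -0.1667, 0.4547], [0.1667, 0.0033, -0.986, 1.4444], [0.0, 0.0, 0.0, 1.0]]
wrist [[339.6, 0.0, 316.15], [0.0, 339.6, 197.4], [0.0, 0.0, 1.0]] 0.005387008870207778 [[0.45, 0.893, -0.0024, -0.6484], [0.8497, -0.4274, 0.3088, -0.0407], [0.2748, -0.141, -0.9511, 0.3803], [0.0, 0.0, 0.0, 1.0]]
```

View pics/side0.png

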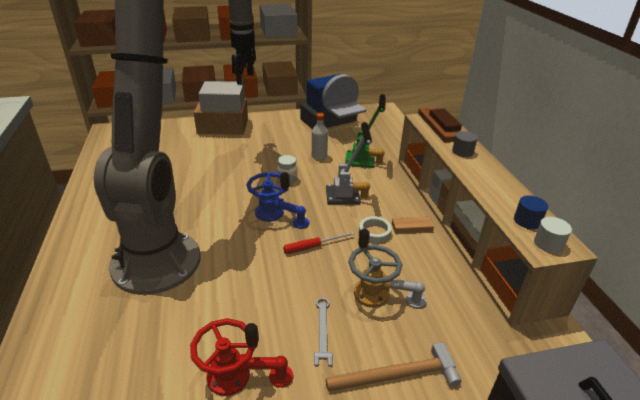

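View pics/top0.png

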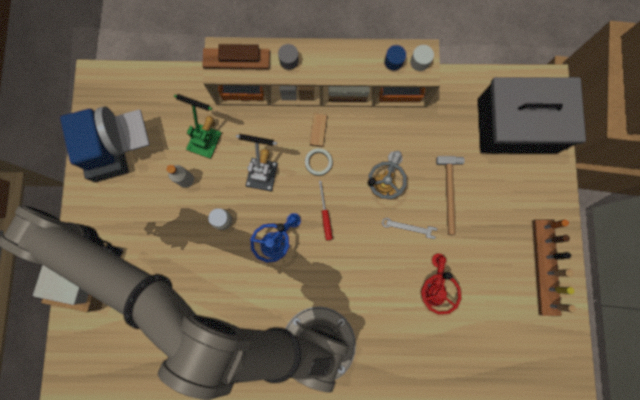

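View pics/wrist0.png

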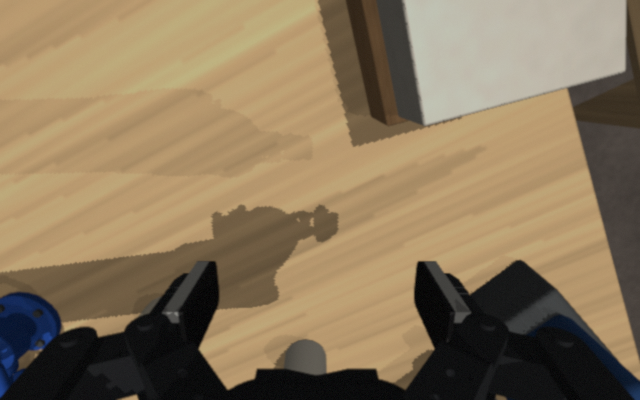

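Candidates are as follows.
- **Wheels:** the grey wheel on brass is at top (387,180) / side (375,270). The blue one at top (272,242) and the red one at top (440,290) are look-alikes.
- **Levers:** the steel/aluminium drain is at top (261,170) / side (345,185). The green one at top (203,138) is a look-alike.

I choose the grey/brass valve and the steel drain. Next I check them in crops.

```bash
python3 - <<'E'
import cv2
t=cv2.imread("pics/top0.png"); s=cv2.imread("pics/side0.png")
def crop(im,x0,y0,w,h,f,n):
    c=cv2.resize(im[y0:y0+h,x0:x0+w],None,fx=f,fy=f,interpolation=cv2.INTER_CUBIC)
    for i in range(0,w,10): cv2.putText(c,str(x0+i) if i%20==0 else '',(i*f,8),0,.35,(0,0,255)); cv2.line(c,(i*f,10),(i*f,14),(0,0,255))
    for i in range(0,h,10): cv2.putText(c,str(y0+i),(0,i*f+4),0,.33,(0,0,255)); 
    cv2.imwrite(f"pics/{n}.png",c)
crop(t,220,120,80,75,8,"ct_drain"); crop(t,350,140,80,70,8,"ct_valve")
crop(s,310,110,90,100,6,"cs_drain"); crop(s,330,220,110,95,6,"cs_valve")
E
```

```text
(no output)
```

View pics/ct_drain.png

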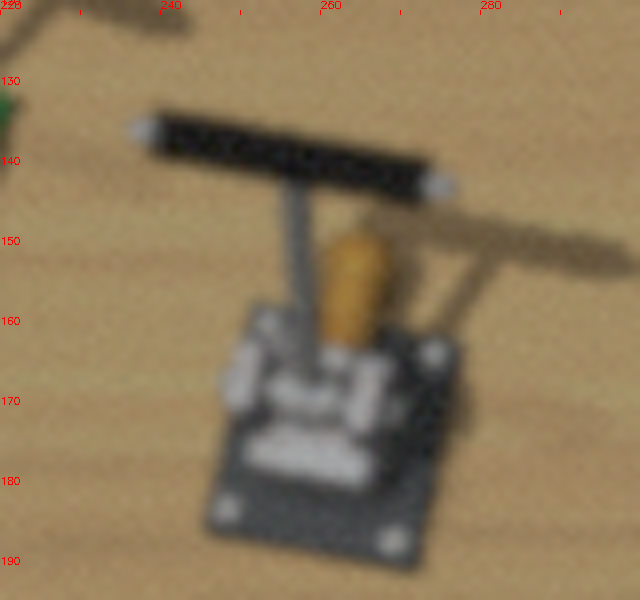

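View pics/ct_valve.png

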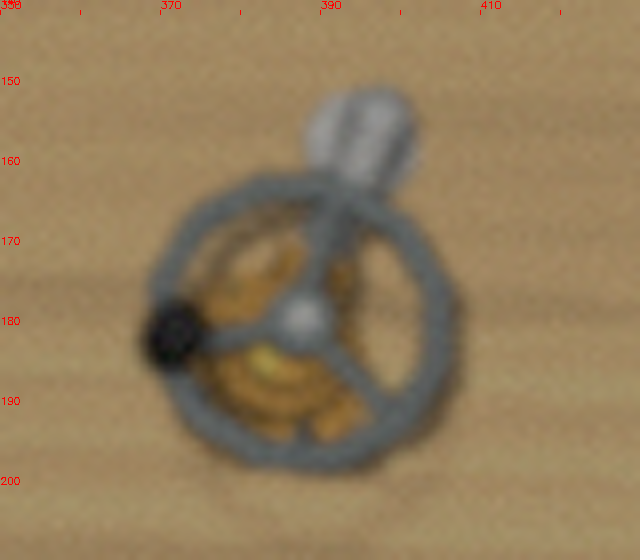

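View pics/cs_drain.png

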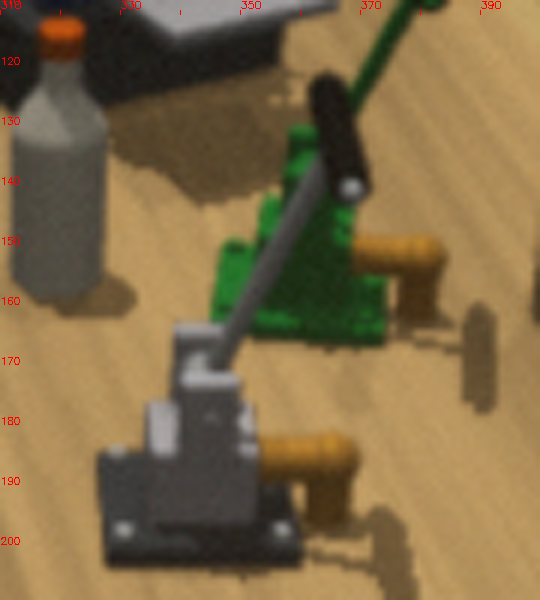

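View pics/cs_valve.png

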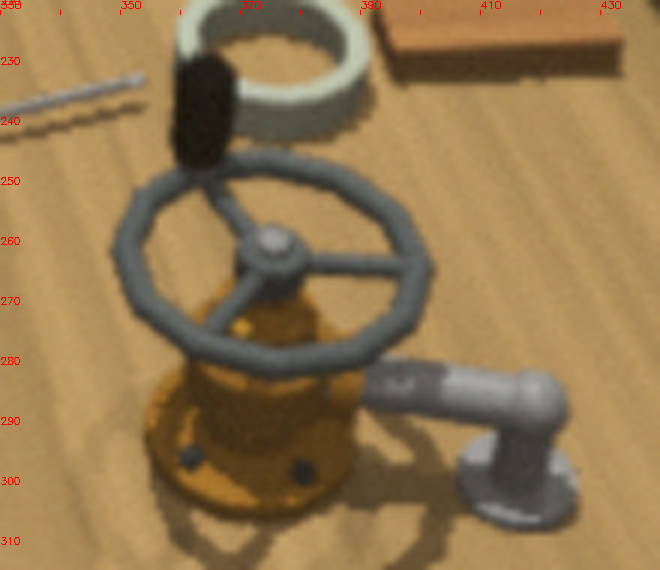

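```bash
cat > h.py <<'E'
from workcell import env, viewer, order
import cv2, numpy as np
from scipy.spatial.transform import Rotation as R
def ray(n,u,v,c=None):
    c=c or viewer.calibration(n); K=np.array(c["K"]); x=(u-K[0,2])/K[0,0]; y=(v-K[1,2])/K[1,1]
    r=np.hypot(x,y); s=r
    for _ in range(20): s=r/(1+c["k1"]*s*s)
    f=s/r; T=np.array(c["world_to_cam"]); d=T[:3,:3].T@np.array([x*f,y*f,1]); return -T[:3,:3].T@T[:3,3], d/np.linalg.norm(d)
def atz(n,u,v,z,c=None):
    o,d=ray(n,u,v,c); return o+d*(z-o[2])/d[2]
def proj(n,p,c=None):
    c=c or viewer.calibration(n); T=np.array(c["world_to_cam"]); q=T[:3,:3]@p+T[:3,3]; x,y=q[:2]/q[2]; r2=x*x+y*y;K=np.array(c["K"])
    return K[0,0]*x*(1+c["k1"]*r2)+K[0,2],K[1,1]*y*(1+c["k1"]*r2)+K[1,2]
def tri(a,b):
    (o1,d1),(o2,d2)=a,b
    A=np.stack([d1,-d2],1); t=np.linalg.lstsq(A,o2-o1,rcond=None)[0]
    p,q=o1+t[0]*d1,o2+t[1]*d2; return (p+q)/2,np.linalg.norm(p-q)
E
python3 - <<'E'
from h import *
c=lambda x0,y0,f,x,y:(x0+(x+.5)/f-.5,y0+(y+.5)/f-.5)
D=lambda x,y:c(220,120,8,x,y); V=lambda x,y:c(350,140,8,x,y); SD=lambda x,y:c(310,110,6,x,y); SV=lambda x,y:c(330,220,6,x,y)
P=lambda n,p,z:print(n,np.round(p,4))
P("barL",a:=atz("top",*D(148,131),.219),0);P("barR",b:=atz("top",*D(432,187),.219),0); print("len",np.linalg.norm(a-b),"mid",(a+b)/2)
cs=[atz("top",*D(*q),.008) for q in [(255,303),(460,335),(420,572),(207,533)]]; print(np.round(cs,3), np.mean(cs,0)); 
print([np.linalg.norm(cs[i]-cs[(i+1)%4]) for i in range(4)])
print("hub",atz("top",*V(302,315),.11),atz("top",*V(306,322),.1), "side",atz("side",*SV(273,240),.11))
print("handle",atz("top",*V(176,330),.153),atz("side",*SV(207,62),.153))
print("tri bar",tri(ray("top",*D(290,159)),ray("side",*SD(338,135))),"barR",tri(ray("top",*D(440,187)),ray("side",*SD(352,187))))
print("tri hub",tri(ray("top",*V(302,315)),ray("side",*SV(273,240))))
print("glue",atz("side",319,157,0),"tape",atz("top",318,161,.024),"jar top",atz("top",219,218,.075))
print("green bar",atz("top",193,102,.219),"top glue",atz("top",172,170,.16))
E
```

```text
barL [0.6078 0.2385 0.219 ]
barR [0.5879 0.1354 0.219 ]
len 0.1049665212958649 mid [0.59785278 0.1869451  0.219     ]
[[0.6   0.23  0.008]
 [0.587 0.145 0.008]
 [0.486 0.158 0.008]
 [0.502 0.247 0.008]] [0.54359391 0.19509751 0.008     ]
[np.float64(0.08685575018670547), np.float64(0.10164933540865738), np.float64(0.0897449740564882), np.float64(0.09940684234012992)]
hub [ 0.50879224 -0.20713631  0.11      ] [ 0.50819626 -0.21013025  0.1       ] side [ 0.50557309 -0.20841848  0.11      ]
handle [ 0.49328108 -0.15366218  0.153     ] [ 0.49298457 -0.15317496  0.153     ]
tri bar (array([0.59691098, 0.18717084, 0.21830439]), np.float64(0.002241906246515918)) barR (array([0.58645255, 0.13249215, 0.22081511]), np.float64(0.0019205731787892983))
tri hub (array([ 0.50762977, -0.20703566,  0.10870224]), np.float64(0.0028645516129019097))
glue [0.51861028 0.4358867  0.        ] tape [0.58566354 0.00790317 0.024     ] jar top [0.38650646 0.31434216 0.075     ]
green bar [0.70908516 0.37389707 0.219     ] top glue [0.51855737 0.44199722 0.16      ]
```

Both crops confirm the choice. The bar is at (0.597, 0.187, 0.219) and measures 105 mm end to end. The foot plate measures 100x88, the hub–handle radius is 56 mm, and the block's yaw is about -10.5°. I turn the tool first so the jaws open along the block's x.

```bash
python3 -m pendant '[[0,0,8.2,0,0,-10,85],[0,0,8.2,0,0,-10,85],[0,0,8.2,0,0,-10,85],[0,0,8.2,0,0,-10,85],[0,0,8.2,0,0,-10,85]]'
python3 -m pendant '[[0,0,8.2,0,0,0,85],[0,0,8.2,0,0,0,85],[0,0,8.2,0,0,0,85],[0,0,8.2,0,0,0,85],[0,0,0,0,0,0,85]]'
cat >> h.py <<'E'
def delta(p,yawy=None):
    s=env.state(); M=R.from_quat(s["ee_rot"]).as_matrix(); print("tcp",np.round(s["tcp_pos"],4),"toolx",np.round(M[:,0],3),"tooly",np.round(M[:,1],3),"yaw_y",np.degrees(np.arctan2(M[1,1],M[0,1])).round(2),"z",np.round(M[:,2],3),"F",np.round(s["force"],1),"w",round(s["width"]*85.4,1),"t",s["time_s"])
    print("tool mm",np.round(M.T@(np.array(p)-s["tcp_pos"])*1000,1))
E
python3 -c "
from h import *
delta([.592,.1595,.28])"
```

```text
time_s: 0.65
tcp_pos: [0.2918, 0.5806, 0.2813]
ee_rot: [0.559, 0.829, -0.0, 0.0]
force: [-0.6, 0.7, 0.3]
width: 0.993
time_s: 1.15
tcp_pos: [0.2917, 0.5806, 0.2809]
ee_rot: [0.769, 0.64, -0.0, 0.0]
force: [-0.3, -0.3, 0.2]
width: 0.993
tcp [0.2917 0.5806 0.2809] toolx [ 0.182  0.983 -0.001] tooly [ 0.983 -0.182  0.   ] yaw_y -10.47 z [-0.    -0.001 -1.   ] F [-0.3 -0.3  0.2] w 84.8 t 1.15
tool mm [-359.6  371.8    1.2]
```

```bash
python3 -m pendant '[[0,0,0,-15,15,0,85],[0,0,0,-30,31,0,85],[0,0,0,-30,31,0,85],[0,0,0,-30,31,0,85],[0,0,0,-30,31,0,85]]'
python3 -m pendant '[[0,0,0,-30,31,0,85],[0,0,0,-30,31,0,85],[0,0,0,-30,31,0,85],[0,0,0,-30,31,0,85],[0,0,0,-30,31,0,85]]'
python3 -m pendant '[[0,0,0,-30,31,0,85],[0,0,0,-30,31,0,85],[0,0,0,-15,15,0,85],[0,0,0,0,0,0,85],[0,0,0,0,0,0,85]]'
python3 -c "
from h import *
delta([.592,.1595,.20])
cv2.imwrite('pics/w1.png',viewer.camera('wrist')[:,:,::-1]);cv2.imwrite('pics/t1.png',viewer.camera('top')[:,:,::-1])
c=viewer.calibration('wrist')
for p in ([.597,.187,.219],[.5879,.1354,.219],[.6078,.2385,.219]): print(proj('wrist',np.array(p),c))"
```

```text
time_s: 1.65
tcp_pos: [0.4057, 0.4194, 0.2814]
ee_rot: [0.768, 0.64, 0.0, 0.0]
force: [1.0, 0.4, -1.2]
width: 0.997
time_s: 2.15
tcp_pos: [0.53, 0.2435, 0.2815]
ee_rot: [0.768, 0.64, 0.0, 0.0]
force: [0.6, 0.2, 0.1]
width: 0.993
time_s: 2.65
tcp_pos: [0.5909, 0.158, 0.2812]
ee_rot: [0.769, 0.639, -0.0, -0.0]
force: [0.4, 0.3, -0.5]
width: 0.993
tcp [0.5909 0.158  0.2812] toolx [0.183 0.983 0.   ] tooly [ 0.983 -0.183 -0.001] yaw_y -10.52 z [-0.001  0.    -1.   ] F [ 0.4  0.3 -0.5] w 84.8 t 2.65
tool mm [ 1.6  0.9 81.2]
(np.float64(317.64425551208683), np.float64(173.9970646395543))
(np.float64(318.07181307293837), np.float64(250.3890413748471))
(np.float64(320.10486709453994), np.float64(84.44872649406803))
```

View pics/w1.png

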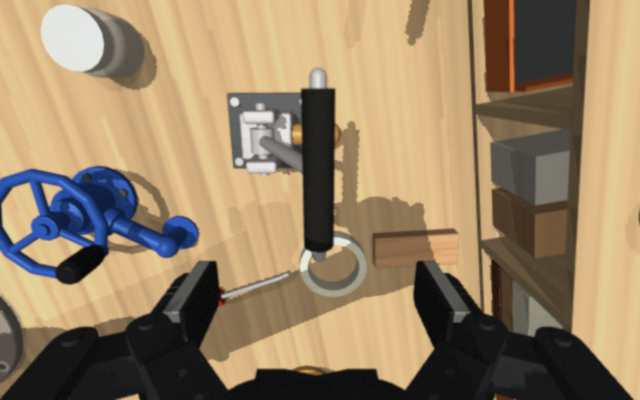

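The bar is a straight vertical black sleeve at column 318, rows 88–248. This matches my projection, and its centre lies between the jaws. I go down and grip off-centre, clear of the lever arm.

```bash
python3 -m pendant '[[0,0,0,0,1,20,85],[0,0,0,0,0,30,85],[0,0,0,0,0,20,85],[0,0,0,0,0,11,85],[0,0,0,0,0,0,85]]'
python3 -m pendant '[[0,0,0,0,0,0,0],[0,0,0,0,0,0,0],[0,0,0,0,0,0,0],[0,0,0,0,0,0,0],[0,0,0,0,0,0,0]]'
python3 -c "
from h import *
delta([.592,.1595,.20])
cv2.imwrite('pics/w2.png',viewer.camera('wrist')[:,:,::-1])
a=.38-np.arange(0,1.01,.05)
print(np.round(np.c_[150*np.sin(a),150*np.cos(a)],1).tolist())
print(np.round(np.diff(150*np.sin(a)),1),np.round(np.diff(150*np.cos(a)),1))"
```

```text
time_s: 3.25
tcp_pos: [0.5907, 0.1602, 0.1988]
ee_rot: [0.768, 0.64, -0.001, -0.001]
force: [-0.2, 0.0, 0.5]
width: 0.997
time_s: 3.75
tcp_pos: [0.5927, 0.1591, 0.2011]
ee_rot: [0.769, 0.64, 0.001, 0.0]
force: [0.2, -0.0, 1.5]
width: 0.212
tcp [0.5927 0.1591 0.2011] toolx [0.182 0.983 0.001] tooly [ 0.983 -0.182  0.001] yaw_y -10.48 z [ 0.001  0.001 -1.   ] F [ 0.2 -0.   1.5] w 18.1 t 3.75
tool mm [ 0.2 -0.7  1.1]
[[55.6, 139.3], [48.6, 141.9], [41.5, 144.2], [34.2, 146.0], [26.9, 147.6], [19.4, 148.7], [12.0, 149.5], [4.5, 149.9], [-3.0, 150.0], [-10.5, 149.6], [-18.0, 148.9], [-25.4, 147.8], [-32.7, 146.4], [-40.0, 144.6], [-47.2, 142.4], [-54.2, 139.8], [-61.2, 137.0], [-67.9, 133.7], [-74.5, 130.2], [-80.9, 126.3], [-87.2, 122.1]]
[-7.  -7.2 -7.3 -7.3 -7.4 -7.5 -7.5 -7.5 -7.5 -7.5 -7.4 -7.4 -7.3 -7.2
 -7.1 -6.9 -6.8 -6.6 -6.4 -6.2] [ 2.6  2.3  1.9  1.5  1.2  0.8  0.4  0.  -0.3 -0.7 -1.1 -1.5 -1.8 -2.2
 -2.5 -2.9 -3.2 -3.6 -3.9 -4.2]
```

View pics/w2.png

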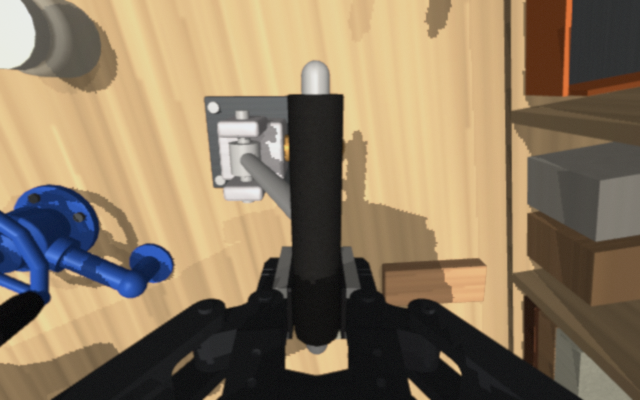

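The pads hold the sleeve between rows 250 and 340, on the near side of the lever arm, and the width is 18 mm. I pull along the arc at 0.05 rad per row.

```bash
python3 -m pendant '[[0,0,0,0,-7,-2.6,0],[0,0,0,0,-7.2,-2.3,0],[0,0,0,0,-7.3,-1.9,0],[0,0,0,0,-7.3,-1.5,0],[0,0,0,0,-7.4,-1.2,0]]'
python3 -m pendant '[[0,0,0,0,-7.5,-0.8,0],[0,0,0,0,-7.5,-0.4,0],[0,0,0,0,-7.5,0,0],[0,0,0,0,-7.5,0.3,0],[0,0,0,0,-7.5,0.7,0]]'
python3 -c "
from h import *
delta([.5927-.983*.0661,.1591+.182*.0661,.2011+.0096])"
```

```text
time_s: 4.3
tcp_pos: [0.5579, 0.1654, 0.2105]
ee_rot: [0.769, 0.639, 0.002, 0.001]
force: [6.1, -0.4, -2.2]
width: 0.214
time_s: 4.8
tcp_pos: [0.5221, 0.1719, 0.2111]
ee_rot: [0.769, 0.639, 0.003, 0.002]
force: [7.3, -1.3, -3.0]
width: 0.209
tcp [0.5221 0.1719 0.2111] toolx [0.183 0.983 0.001] tooly [ 0.983 -0.183  0.007] yaw_y -10.54 z [ 0.007  0.    -1.   ] F [ 7.3 -1.3 -3. ] w 17.8 t 4.8
tool mm [0.3 5.6 0.4]
```

```bash
python3 -m pendant '[[0,0,0,0,-7.4,1.1,0],[0,0,0,0,-7.4,1.5,0],[0,0,0,0,-7.3,1.8,0],[0,0,0,0,-7.2,2.2,0],[0,0,0,0,-7.1,2.5,0]]'
python3 -m pendant '[[0,0,0,0,-6.9,2.9,0],[0,0,0,0,-6.8,3.2,0],[0,0,0,0,-6.6,3.6,0],[0,0,0,0,-6.4,3.9,0],[0,0,0,0,-4,2.6,0]]'
python3 -m pendant '[[0,0,0,0,0,0,0],[0,0,0,0,0,0,0]]'
python3 -c "
from h import *
delta([.5927-.983*.1365,.1591+.182*.1365,.2011-.013])
cv2.imwrite('pics/s3.png',cv2.resize(viewer.camera('side')[110:210,290:400,::-1],None,fx=6,fy=6))"
```

```text
time_s: 5.3
tcp_pos: [0.4879, 0.178, 0.2029]
ee_rot: [0.769, 0.639, 0.004, 0.003]
force: [9.5, -2.5, 1.8]
width: 0.215
time_s: 5.8
tcp_pos: [0.458, 0.1835, 0.1876]
ee_rot: [0.769, 0.639, 0.004, 0.003]
force: [11.9, -5.9, 14.8]
width: 0.216
time_s: 6.0
tcp_pos: [0.4584, 0.1834, 0.188]
ee_rot: [0.769, 0.639, 0.004, 0.003]
force: [6.7, -4.0, 9.5]
width: 0.211
tcp [0.4584 0.1834 0.188 ] toolx [0.183 0.983 0.003] tooly [ 0.983 -0.183  0.01 ] yaw_y -10.57 z [ 0.011  0.001 -1.   ] F [ 6.7 -4.   9.5] w 18.0 t 6.0
tool mm [ 0.5  0.1 -0.1]
```

View pics/s3.png

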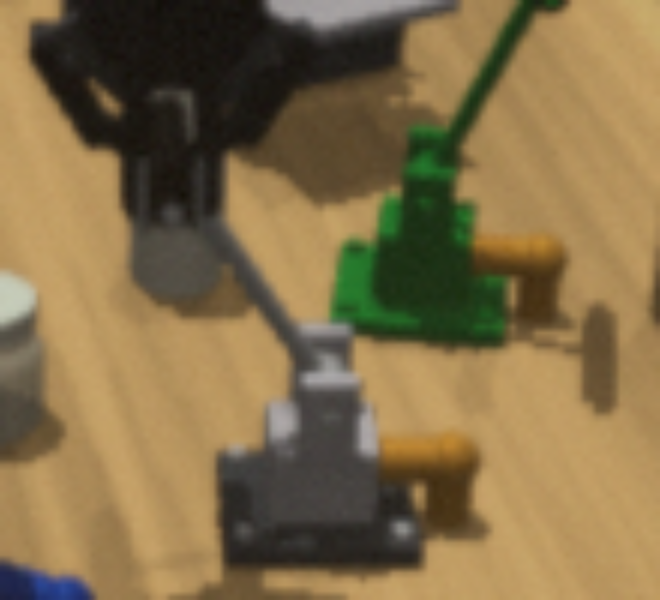

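```bash
python3 -m pendant '[[0,0,0,0,-2.5,1.6,0],[0,0,0,0,0,0,0]]'; python3 -m pendant '[[0,0,0,0,0,0,0]]'
```

```text
time_s: 6.25
tcp_pos: [0.4582, 0.1835, 0.1877]
ee_rot: [0.769, 0.639, 0.006, 0.004]
force: [8.8, -6.1, 12.8]
width: 0.215
time_s: 6.35
tcp_pos: [0.4582, 0.1835, 0.1877]
ee_rot: [0.769, 0.639, 0.006, 0.004]
force: [9.0, -5.3, 13.6]
width: 0.212
```

It is at the end stop: an extra 3 mm command produced no motion and the force rose. Now I ease it back at about 0.033 rad per row.

```bash
python3 -m pendant '[[0,0,0,0,4.2,-2.7,0],[0,0,0,0,4.2,-2.7,0],[0,0,0,0,4.2,-2.7,0],[0,0,0,0,4.5,-2.3,0],[0,0,0,0,4.5,-2.3,0]]'
python3 -m pendant '[[0,0,0,0,4.5,-2.3,0],[0,0,0,0,4.7,-1.8,0],[0,0,0,0,4.7,-1.8,0],[0,0,0,0,4.7,-1.8,0],[0,0,0,0,4.8,-1.3,0]]'
python3 -m pendant '[[0,0,0,0,4.8,-1.3,0],[0,0,0,0,4.8,-1.3,0],[0,0,0,0,4.9,-0.9,0],[0,0,0,0,4.9,-0.9,0],[0,0,0,0,4.9,-0.9,0]]'
python3 -c "
from h import *
delta([.5927-.983*.0736,.1591+.182*.0736,.2011+.0096])"
```

```text
time_s: 6.85
tcp_pos: [0.4775, 0.18, 0.1986]
ee_rot: [0.769, 0.639, 0.005, 0.003]
force: [8.4, -2.2, 2.3]
width: 0.212
time_s: 7.35
tcp_pos: [0.4997, 0.1759, 0.2067]
ee_rot: [0.769, 0.639, 0.004, 0.003]
force: [9.1, -2.0, -0.5]
width: 0.211
time_s: 7.85
tcp_pos: [0.5224, 0.1718, 0.2111]
ee_rot: [0.769, 0.639, 0.003, 0.002]
force: [8.2, -0.3, -3.8]
width: 0.209
tcp [0.5224 0.1718 0.2111] toolx [0.183 0.983 0.001] tooly [ 0.983 -0.183  0.007] yaw_y -10.54 z [ 0.007  0.    -1.   ] F [ 8.2 -0.3 -3.8] w 17.8 t 7.85
tool mm [ 0.3 -2.1  0.4]
```

```bash
python3 -m pendant '[[0,0,0,0,5,-0.3,0],[0,0,0,0,5,-0.3,0],[0,0,0,0,5,-0.3,0],[0,0,0,0,5,0.1,0],[0,0,0,0,5,0.1,0]]'
python3 -m pendant '[[0,0,0,0,5,0.2,0],[0,0,0,0,5,0.6,0],[0,0,0,0,5,0.7,0],[0,0,0,0,5,0.7,0],[0,0,0,0,4.9,1.1,0]]'
python3 -m pendant '[[0,0,0,0,4.9,1.1,0],[0,0,0,0,4.8,1.1,0],[0,0,0,0,4.7,1.6,0],[0,0,0,0,4.7,1.6,0],[0,0,0,0,3,1,0]]'
python3 -m pendant '[[0,0,0,0,0,0,0]]'
python3 -c "
from h import *
delta([.5927,.1591,.2011])"
```

```text
time_s: 8.35
tcp_pos: [0.5462, 0.1675, 0.2116]
ee_rot: [0.769, 0.639, 0.002, 0.002]
force: [6.2, -1.0, -2.3]
width: 0.215
time_s: 8.85
tcp_pos: [0.5702, 0.1632, 0.2082]
ee_rot: [0.769, 0.639, 0.002, 0.001]
force: [5.3, 0.4, -0.9]
width: 0.216
time_s: 9.35
tcp_pos: [0.5914, 0.1593, 0.2016]
ee_rot: [0.769, 0.639, 0.001, 0.001]
force: [4.2, 0.7, 0.0]
width: 0.213
time_s: 9.45
tcp_pos: [0.5915, 0.1593, 0.2016]
ee_rot: [0.769, 0.639, 0.001, 0.001]
force: [5.2, -0.3, 0.2]
width: 0.21
tcp [0.5915 0.1593 0.2016] toolx [0.182 0.983 0.001] tooly [ 0.983 -0.182  0.003] yaw_y -10.5 z [ 0.003  0.    -1.   ] F [ 5.2 -0.3  0.2] w 17.9 t 9.45
tool mm [-0.   1.2  0.5]
```

```bash
python3 -m pendant '[[0,0,0,0,1.5,0.5,0],[0,0,0,0,1,0.5,0],[0,0,0,0,1,0,0],[0,0,0,0,0,0,0],[0,0,0,0,0,0,0]]'
python3 -c "
from h import *
delta([.5927,.1591,.2011])"
```

```text
time_s: 9.95
tcp_pos: [0.5926, 0.1592, 0.201]
ee_rot: [0.769, 0.64, -0.001, -0.001]
force: [-0.1, -0.7, 7.0]
width: 0.212
tcp [0.5926 0.1592 0.201 ] toolx [0.182 0.983 0.001] tooly [ 0.983 -0.182 -0.002] yaw_y -10.46 z [-0.002  0.001 -1.   ] F [-0.1 -0.7  7. ] w 18.1 t 9.95
tool mm [-0.   0.1 -0.1]
```

The lever is home. The TCP is back at its starting reading, and the spring load has gone to the stop. I release, rise, and go to the wheel.

```bash
python3 -m pendant '[[0,0,0,0,0,0,85],[0,0,0,0,0,0,85],[0,0,0,0,0,0,85],[0,0,0,0,0,0,85],[0,0,0,0,0,-10,85]]'
python3 -m pendant '[[0,0,0,0,0,-20,85],[0,0,-5.2,0,0,-30,85],[0,0,-5.2,0,0,-20,85],[0,0,0,-25,-8,0,85],[0,0,0,-40,-12.5,0,85]]'
python3 -m pendant '[[0,0,0,-40,-12.5,0,85],[0,0,0,-40,-12.5,0,85],[0,0,0,-40,-12.5,0,85],[0,0,0,-40,-12.5,0,85],[0,0,0,-40,-12.5,0,85]]'
python3 -m pendant '[[0,0,0,-30,-10,0,85],[0,0,0,-15,-5,0,85],[0,0,0,0,0,0,85]]'
python3 -c "
from h import *
delta([.4931,-.1534,.1173])
c=viewer.calibration('wrist')
cv2.imwrite('pics/w4.png',viewer.camera('wrist')[:,:,::-1])
cv2.imwrite('pics/s4.png',viewer.camera('side')[:,:,::-1])
print(c)
for p in ([.4931,-.1534,.153],[.508,-.2075,.11]): print(proj('wrist',np.array(p),c))"
```

```text
time_s: 10.45
tcp_pos: [0.5923, 0.1587, 0.2088]
ee_rot: [0.769, 0.64, -0.002, -0.001]
force: [0.2, 0.2, 0.3]
width: 0.998
time_s: 10.95
tcp_pos: [0.5738, 0.0966, 0.2814]
ee_rot: [0.706, 0.709, 0.002, 0.0]
force: [0.9, -0.4, -0.1]
width: 0.996
time_s: 11.45
tcp_pos: [0.5097, -0.1077, 0.281]
ee_rot: [0.708, 0.707, 0.001, 0.0]
force: [0.4, -0.7, -0.7]
width: 0.997
time_s: 11.75
tcp_pos: [0.4941, -0.1543, 0.2811]
ee_rot: [0.71, 0.704, 0.0, 0.001]
force: [-0.6, -0.2, 0.1]
width: 0.996
tcp [ 0.4941 -0.1543  0.2811] toolx [ 0.008  1.    -0.   ] tooly [ 1.    -0.008  0.001] yaw_y -0.43 z [ 0.001 -0.    -1.   ] F [-0.6 -0.2  0.1] w 85.1 t 11.75
tool mm [  0.9  -1.2 163.8]
{'K': array([[339.60175772,   0.        , 316.15320691],
       [  0.        , 339.60175772, 197.39735566],
       [  0.        ,   0.        ,   1.        ]]), 'k1': 0.005387008870207778, 'world_to_cam': array([[ 9.99962817e-01, -8.59123227e-03,  7.44549810e-04,
        -4.96372384e-01],
       [-8.39944034e-03, -9.50800581e-01,  3.09689692e-01,
        -1.98984688e-01],
       [-1.95269768e-03, -3.09684430e-01, -9.50837389e-01,
         3.80084848e-01],
       [ 0.00000000e+00,  0.00000000e+00,  0.00000000e+00,
         1.00000000e+00]])}
(np.float64(313.9078080107397), np.float64(185.44974249204265))
(np.float64(329.6605986313009), np.float64(225.5738370290312))
```

View pics/w4.png

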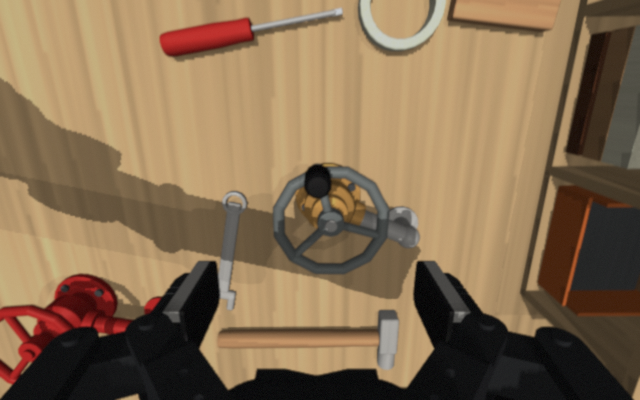

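View pics/s4.png

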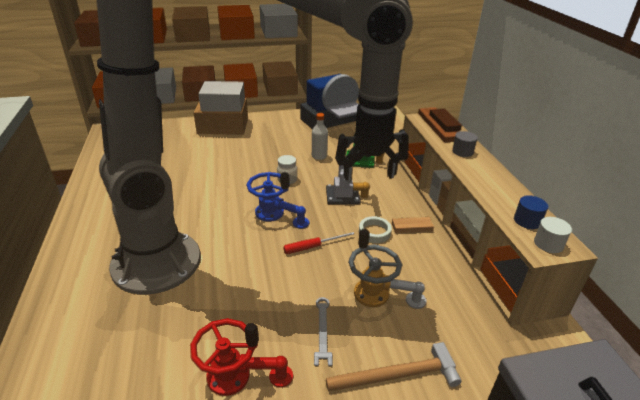

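```bash
python3 - <<'E'
from h import *
im=cv2.imread('pics/w4.png'); c=cv2.resize(im[150:290,260:430],None,fx=4.5,fy=4.5,interpolation=cv2.INTER_CUBIC)
for i in range(0,170,20): cv2.putText(c,str(260+i),(int(i*4.5),10),0,.35,(0,0,255))
for i in range(0,140,20): cv2.putText(c,str(150+i),(0,int(i*4.5)+4),0,.35,(0,0,255))
cv2.imwrite('pics/w4c.png',c); print(proj('side',np.array([.494,-.154,.28])))
E
```

```text
(np.float64(369.4267116260676), np.float64(183.74038215840662))
```

View pics/w4c.png

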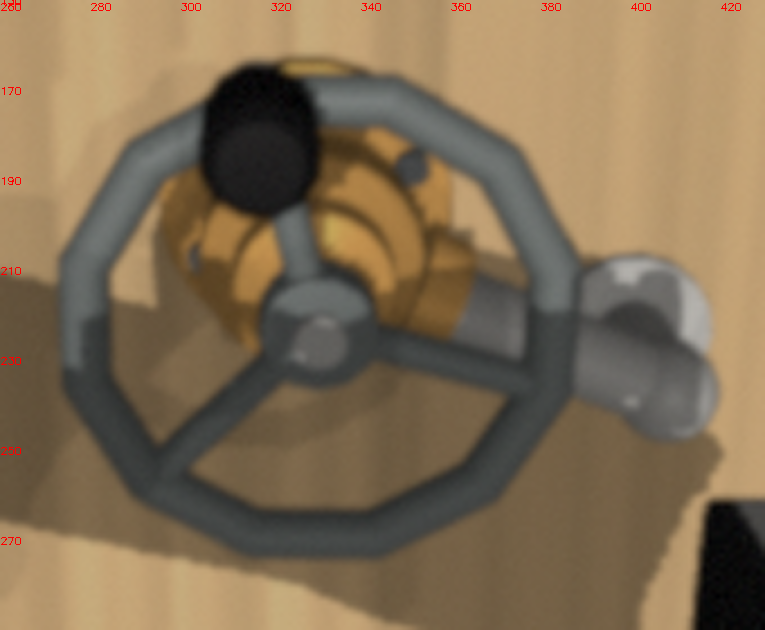

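```bash
python3 - <<'E'
from h import *
print(atz('side',330+515/6,220+478/6,0.005)); h=np.array([.509,-.2075])
c={'K':viewer.calibration('wrist')['K'],'k1':.0053870,'world_to_cam':np.array([[ 9.99962817e-01, -8.59123227e-03,  7.44549810e-04,-4.96372384e-01],[-8.39944034e-03, -9.50800581e-01,  3.09689692e-01,-1.98984688e-01],[-1.95269768e-03, -3.09684430e-01, -9.50837389e-01,3.80084848e-01],[0,0,0,1]])}
p=atz('wrist',260+640/4.5,150+325/4.5,.005,c); print('flange wrist',p)
for q in (atz('side',330+515/6,220+478/6,0.005)[:2],p[:2]): d=q-h; print(np.degrees(np.arctan2(d[1],d[0])),np.linalg.norm(d))
d=np.array([.4950,-.154])-h; print('handle ang',np.degrees(np.arctan2(d[1],d[0])),np.linalg.norm(d))
E
```

```text
[ 0.60181131 -0.25141411  0.005     ]
flange wrist [ 0.60848307 -0.24767707  0.005     ]
-25.321394428330297 0.1026761308561931
-21.99173051899644 0.10728969435556253
handle ang 104.66446148841112 0.05530144663568937
```

The handle top is at (317,187) and the hub at (331,226), both within 3 px of the projection. The pipe (+x of the valve) points at about -23°, so the stop is expected there. I go down and grip.

```bash
python3 -m pendant '[[0,0,-0.4,0.3,1,30,85],[0,0,0,0,0,40,85],[0,0,0,0,0,40,85],[0,0,0,0,0,35,85],[0,0,0,0,0,19,85]]'
python3 -m pendant '[[0,0,0,0,0,0,85],[0,0,0,0,0,0,0],[0,0,0,0,0,0,0],[0,0,0,0,0,0,0],[0,0,0,0,0,0,0]]'
python3 -m pendant '[[0,0,0,0,0,0,0]]'
python3 -c "
from h import *
delta([.4950,-.154,.1173])
cv2.imwrite('pics/w5.png',viewer.camera('wrist')[:,:,::-1])"
```

```text
time_s: 12.35
tcp_pos: [0.4953, -0.1478, 0.113]
ee_rot: [0.704, 0.71, -0.001, -0.002]
force: [0.2, -0.3, 0.7]
width: 0.999
time_s: 12.85
tcp_pos: [0.497, -0.1507, 0.1171]
ee_rot: [0.705, 0.709, 0.001, 0.001]
force: [0.2, 0.8, 0.1]
width: 0.319
time_s: 12.95
tcp_pos: [0.4963, -0.1506, 0.1171]
ee_rot: [0.705, 0.709, 0.001, -0.0]
force: [-2.4, 0.9, 5.3]
width: 0.264
tcp [ 0.4963 -0.1506  0.1171] toolx [-0.005  1.     0.001] tooly [1.    0.005 0.   ] yaw_y 0.31 z [ 0.     0.001 -1.   ] F [-2.4  0.9  5.3] w 22.5 t 12.95
tool mm [-3.4 -1.3 -0.2]
```

View pics/w5.png

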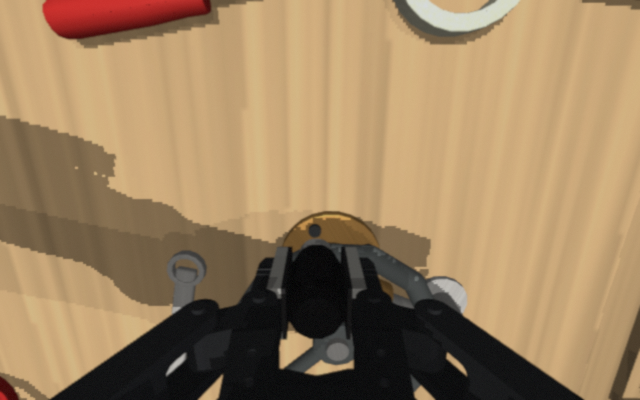

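The handle is between the pads with width 22.5 mm. It sits 3 mm off along the pads, which is acceptable. I wind clockwise, with tool x = world y and tool y = world x.

```bash
python3 -m pendant '[[0,0,0,1.5,12.7,0,0],[0,0,0,-7.4,27.5,0,0],[0,0,0,-20.1,20.1,0,0],[0,0,0,-27.5,7.4,0,0],[0,0,0,-14.2,-1.9,0,0]]'
cat >> h.py <<'E'
def wh(cx=.509,cy=-.2041):
    s=env.state(); p=s["tcp_pos"]; dx,dy=p[0]-cx,p[1]-cy
    M=R.from_quat(s["ee_rot"]).as_matrix()
    print("ang",np.degrees(np.arctan2(dy,dx)).round(1),"r",round(1000*np.hypot(dx,dy),1),"z",round(p[2],4),"yaw",np.degrees(np.arctan2(M[1,1],M[0,1])).round(2),"F",np.round(s["force"],1),"w",round(85.4*s["width"],1),"t",s["time_s"],np.round(p,4))
E
python3 -c "
from h import *
wh()"
```

```text
time_s: 13.5
tcp_pos: [0.5615, -0.2185, 0.1171]
ee_rot: [0.706, 0.709, -0.0, -0.002]
force: [-6.3, 7.6, 11.5]
width: 0.261
ang -15.4 r 54.4 z 0.1171 yaw 0.24 F [-6.3  7.6 11.5] w 22.3 t 13.5 [ 0.5615 -0.2185  0.1171]
```

```bash
python3 -m pendant '[[0,0,0,-6.8,-2.3,0,0],[0,0,0,-6.5,-3.2,0,0],[0,0,0,0,0,0,0]]'
python3 -c "
from h import *
wh()"
```

```text
time_s: 13.8
tcp_pos: [0.5587, -0.2263, 0.1172]
ee_rot: [0.704, 0.71, 0.004, -0.002]
force: [-0.5, 9.2, 8.0]
width: 0.26
ang -24.0 r 54.4 z 0.1172 yaw 0.43 F [-0.5  9.2  8. ] w 22.2 t 13.8 [ 0.5587 -0.2263  0.1172]
```

```bash
python3 -m pendant '[[0,0,0,-6,-4,0,0],[0,0,0,0,0,0,0]]'
python3 -c "
from h import *
wh()
cv2.imwrite('pics/t6.png',cv2.resize(viewer.camera('top')[130:220,340:440,::-1],None,fx=6,fy=6))"
```

```text
time_s: 14.0
tcp_pos: [0.5585, -0.2264, 0.1172]
ee_rot: [0.703, 0.711, 0.008, -0.003]
force: [6.4, 18.0, 6.5]
width: 0.26
ang -24.3 r 54.3 z 0.1172 yaw 0.67 F [ 6.4 18.   6.5] w 22.2 t 14.0 [ 0.5585 -0.2264  0.1172]
```

View pics/t6.png

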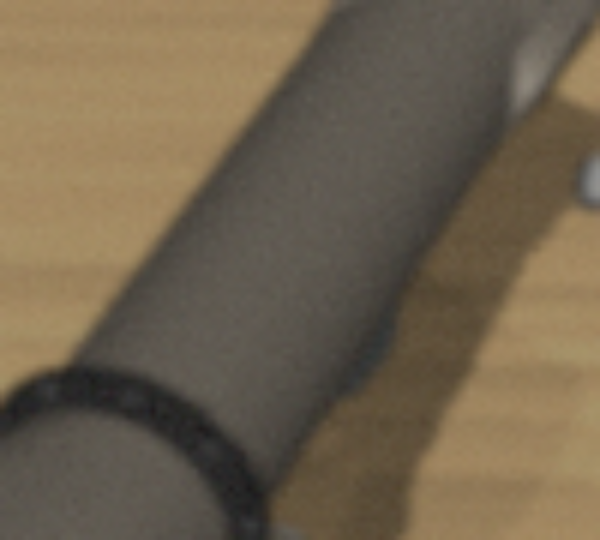

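```bash
python3 -m pendant '[[0,0,0,-2,-1,0,0],[0,0,0,0,0,0,0],[0,0,0,0,0,0,0]]'
python3 -c "
from h import *
wh()"
```

```text
time_s: 14.35
tcp_pos: [0.5585, -0.2265, 0.1172]
ee_rot: [0.702, 0.712, 0.008, -0.003]
force: [5.2, 20.2, 6.4]
width: 0.262
ang -24.3 r 54.3 z 0.1172 yaw 0.79 F [ 5.2 20.2  6.4] w 22.4 t 14.35 [ 0.5585 -0.2265  0.1172]
```

The top view is blocked by the arm. I check the stop from the side camera.

```bash
python3 -c "
from h import *
cv2.imwrite('pics/s6.png',cv2.resize(viewer.camera('side')[170:320,310:460,::-1],None,fx=4,fy=4))"
```

```text
(no output)
```

View pics/s6.png

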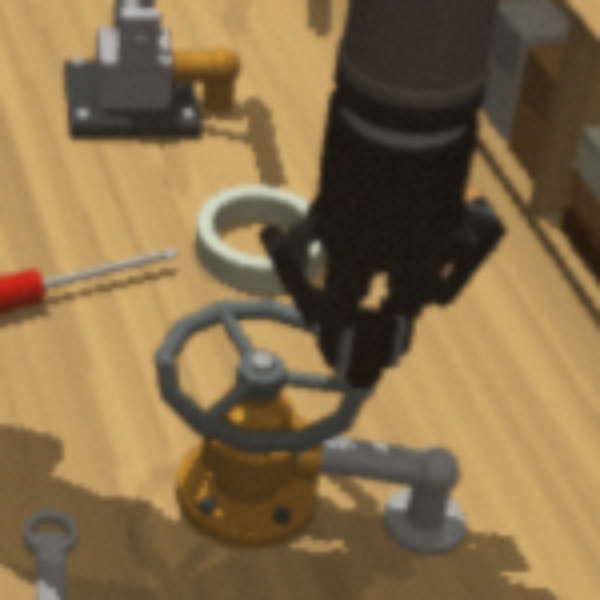

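The gripper holds the handle at (360,360) directly over the pipe, touching nothing else, so this is the closed stop. I now back off counter-clockwise, undoing the extra push first.

```bash
python3 -m pendant '[[0,0,0,8,5,0,0],[0,0,0,6.5,3.2,0,0],[0,0,0,21,4.2,0,0],[0,0,0,27.5,-7.4,0,0],[0,0,0,20.1,-20.1,0,0]]'
python3 -c "
from h import *
wh()"
python3 -m pendant '[[0,0,0,7.4,-27.5,0,0],[0,0,0,-7.4,-27.5,0,0],[0,0,0,-20.1,-20.1,0,0],[0,0,0,-27.5,-7.4,0,0]]'
python3 -c "
from h import *
wh()"
```

```text
time_s: 14.9
tcp_pos: [0.5391, -0.1585, 0.1172]
ee_rot: [0.705, 0.709, -0.0, 0.004]
force: [0.5, -11.0, 3.5]
width: 0.261
ang 56.5 r 54.6 z 0.1172 yaw 0.35 F [  0.5 -11.    3.5] w 22.3 t 14.9 [ 0.5391 -0.1585  0.1172]
time_s: 15.3
tcp_pos: [0.4532, -0.2003, 0.1172]
ee_rot: [0.704, 0.71, 0.003, -0.003]
force: [2.1, 6.0, 3.9]
width: 0.264
ang 176.1 r 55.9 z 0.1172 yaw 0.52 F [2.1 6.  3.9] w 22.5 t 15.3 [ 0.4532 -0.2003  0.1172]
```

```bash
python3 -m pendant '[[0,0,0,-27.5,7.4,0,0],[0,0,0,-20.1,20.1,0,0],[0,0,0,-7.4,27.5,0,0],[0,0,0,7.4,27.5,0,0],[0,0,0,20.1,20.1,0,0]]'
python3 -c "
from h import *
wh()"
python3 -m pendant '[[0,0,0,27.5,7.4,0,0],[0,0,0,27.5,-7.4,0,0],[0,0,0,20.1,-20.1,0,0],[0,0,0,7.4,-27.5,0,0]]'
python3 -c "
from h import *
wh()"
python3 -m pendant '[[0,0,0,-7.4,-27.5,0,0],[0,0,0,-20.1,-20.1,0,0],[0,0,0,-27.5,-7.4,0,0],[0,0,0,-27.5,7.4,0,0],[0,0,0,-20.1,20.1,0,0]]'
python3 -c "
from h import *
wh()"
```

```text
time_s: 15.8
tcp_pos: [0.5547, -0.2341, 0.117]
ee_rot: [0.707, 0.708, -0.002, -0.002]
force: [-13.2, 1.4, 14.6]
width: 0.259
ang -33.3 r 54.7 z 0.117 yaw 0.08 F [-13.2   1.4  14.6] w 22.1 t 15.8 [ 0.5547 -0.2341  0.117 ]
time_s: 16.2
tcp_pos: [0.5125, -0.1492, 0.1172]
ee_rot: [0.704, 0.71, 0.001, 0.004]
force: [4.3, -8.0, -1.7]
width: 0.264
ang 86.3 r 55.0 z 0.1172 yaw 0.49 F [ 4.3 -8.  -1.7] w 22.6 t 16.2 [ 0.5125 -0.1492  0.1172]
time_s: 16.7
tcp_pos: [0.4796, -0.2515, 0.1171]
ee_rot: [0.706, 0.708, 0.001, -0.003]
force: [-0.2, 11.0, 9.9]
width: 0.265
ang -121.8 r 55.8 z 0.1171 yaw 0.16 F [-0.2 11.   9.9] w 22.6 t 16.7 [ 0.4796 -0.2515  0.1171]
```

```bash
python3 -m pendant '[[0,0,0,-7.4,27.5,0,0],[0,0,0,7.4,27.5,0,0],[0,0,0,20.1,20.1,0,0],[0,0,0,6.9,3.4,0,0],[0,0,0,0,0,0,0]]'
python3 -m pendant '[[0,0,0,0,0,0,0],[0,0,0,0,0,0,0],[0,0,0,0,0,0,0]]'
python3 -c "
from h import *
wh()
cv2.imwrite('pics/s7.png',cv2.resize(viewer.camera('side')[90:320,290:460,::-1],None,fx=2.6,fy=2.6))
cv2.imwrite('pics/w7.png',viewer.camera('wrist')[:,:,::-1])
wh()"
```

```text
time_s: 17.2
tcp_pos: [0.56, -0.2231, 0.1171]
ee_rot: [0.705, 0.71, 0.0, -0.002]
force: [-3.4, 3.6, 7.2]
width: 0.262
time_s: 17.5
tcp_pos: [0.56, -0.223, 0.1172]
ee_rot: [0.705, 0.709, 0.001, -0.001]
force: [-4.2, 3.5, 7.1]
width: 0.259
ang -20.4 r 54.4 z 0.1172 yaw 0.35 F [-4.2  3.5  7.1] w 22.1 t 17.5 [ 0.56   -0.223   0.1172]
ang -20.4 r 54.4 z 0.1172 yaw 0.34 F [-3.6  2.9  7.8] w 22.1 t 17.6 [ 0.56   -0.223   0.1172]
```

View pics/s7.png

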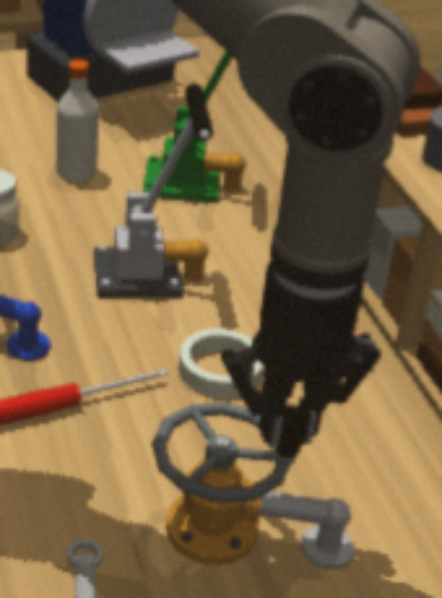

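View pics/w7.png

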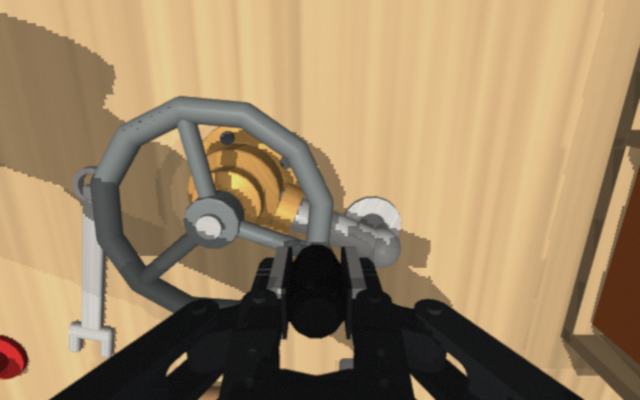

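The lever stands home at (200,110) in the crop, and the handle is firmly in the pads over the pipe, 4° past the mark. I make a small trim and settle.

```bash
python3 -m pendant '[[0,0,0,-3.5,-1.5,0,0],[0,0,0,0,0,0,0],[0,0,0,0,0,0,0],[0,0,0,0,0,0,0],[0,0,0,0,0,0,0]]'
python3 -c "
from h import *
wh()
print(np.abs(env.state()['qvel']).max())"
```

```text
time_s: 18.1
tcp_pos: [0.5589, -0.2258, 0.1172]
ee_rot: [0.705, 0.709, 0.001, -0.002]
force: [-2.6, 4.2, 6.5]
width: 0.261
ang -23.5 r 54.4 z 0.1172 yaw 0.38 F [-2.6  4.2  6.5] w 22.3 t 18.1 [ 0.5589 -0.2258  0.1172]
0.0016621180687041485
```

```bash
python3 -c "
from h import *
order.hand_in(); print(env.state()['time_s'])"
```

```text
the job is handed in; nothing more can be done
the job is handed in; nothing more can be done
```

I handed the job in at about 18 s, with the gripper still holding the black handle at two turns open. No verdict was reported.

- **Lever:** I gripped the bar off-centre and pulled it to its end stop, where a further 3 mm command gave no motion. I then eased it home over about 3 s. Before I let go, the gripper was back within 0.2 mm of where it had first gripped the bar, and a later side picture showed the lever still home.
- **Wheel:** I wound it clockwise until it was blocked, with the handle over the pipe at -24.3° and a push of about 20 N. The wheel had only been about a third of a turn open at the start. I then backed it off counter-clockwise by two turns.
- **Last checks:** the handle stood at -23.5°, about 0.8° (0.014 rad) from exactly two turns. The arm was still, and the fingers were closed on the handle at 22.3 mm.
- **Small deviations:** the grip sat about 3 mm off along the pads, and the first stop on the way back was 4° too far, which I trimmed.
- **Not fully checked:** I saw no bystander touched or moved, but I didn't measure their positions again at the end. The top camera's view of the wheel was blocked by the arm during the turning, so I confirmed the closed stop and the final setting from the arm readings and the side camera, plus the wrist camera at the end.

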